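Rack the timber offcuts in order of length

ROBOT

A 6-joint arm with a two-finger parallel gripper is mounted at the origin on a cart in front of the work surface, level with it; the furniture and walls round the work are solid. World frame = base frame: x ahead of the robot, y to its left, z up, the work surface at z = 0. Lengths are in mm, angles in rad, forces in N, time in s.
With the tool pointing down it reaches from about 300 to 875 mm from the base axis. Payload 4.2 kg.
Tool frame: the origin (TCP) lies on the centre line of the jaws, within the pads' length; the fingertips stand 14 mm ahead of it and the grasp point (between the pads) lies 5 mm behind it; z points along the fingers, y is the line along which they close (so a half turn about z gives the same grasp; the last joint's range is limited). The gripper opens to 85 mm and grips with 20 to 120 N. Pads are 22 mm wide; open, the fingers measure 114 mm over their backs; the gripper's body (76 mm by 85 mm) begins 54 mm behind the grasp point. The pads swing forward as they close: fully open they stand 13 mm farther back than shut.
Start: joints at [1.283, 0.32, 1.565, -0, 1.257, -0.02], TCP at [152.153, 554.52, 218.338] pointing down, gripper open.
Joint ranges: [-3.11, 3.11], [-0.84, 2.01], [0.21, 2.61], [-1.34, 4.49], [0.05, 2.63], [-2.56, 2.56]. Speed limits (rad/s): [2.57, 2.57, 3.14, 3.14, 3.14, 3.14].

INTERFACE

Orientations are given as a unit quaternion [w, x, y, z].
In Python, from station import arm, viewer, order, finder gives the robot as it stands. The module is installed in compiled form; this text tells all that it offers.
- The arm moves only by the tool play_rows, never from a script. Its arguments are lists of equal length, an entry for each row: "linear": the shift along the tool's x, y, z in m, a list of three; "rotation": the turn, a rotation vector about the tool's x, y, z in degrees, a list of three; "claw": the opening, from 0 (shut) to 1 (fully open). In form: {"linear": [[tx, ty, tz], ...], "rotation": [[ax, ay, az], ...], "claw": [claw, ...]}. A call has 1 to 8 rows; each row is the pose to reach, as a shift and turn from the pose commanded when the call began, along the tool's axes at that moment; what a row does not reach only later rows make up. A row lasts 1/12 s, in which the tool goes at most 41.7 mm and 7.16 degrees, less where a joint would pass 70% of its speed; a pose out of reach is approached as far as the arm can. A call with a gripper value outside its range is refused whole. The fingers move at their own pace and stop on an object; the grip force is fixed at half the most. Time passes only in rows, so rows that repeat a pose let the fingers close. It gives the time, the measured TCP pose, the force, the opening and the grip force at its end, in the units of the state.
- arm.sense(): the state, without advancing time (a new reading comes with each control period).
- viewer.read_camera(name): name is "side" or "top"; returns a dict with "color" (480x640x3 uint8, red, green, blue), "fx", "fy", "cx", "cy" (pixels), "extrinsics" (4x4, takes a point from world to camera coordinates). Camera axes: x right, y down, z forward; pixel columns grow to the right and rows downward; lengths in mm; the calibration is good to about 2 mm. A picture is of the moment at which its call begins. There is no depth.
- order.job_done(): hands the job in; it is judged then, once.
Trained networks look in the newest picture that a camera, given by its name, has taken for a name from the list of things; names that differ only in an ending like _2 or _b are one class to them, and where a whole thing is asked for, a point or a joint stands for the part that bears it (a point fixed in the world has none). Each returns a list of dicts, best first, with "p" (0 to 1); they miss things now and then, are a little off and sometimes report something else, mostly with a low value. They report only what shows in the picture. A call takes as long as a camera call.
- finder.search_frame(camera, thing): "extent" ([left, top, right, bottom] in pixels, round what is visible of it).
The state is a dict: "clock": time; "joints": joint angles; "qd": joint speeds; "effort": joint torques, N m; "tool_pos": TCP position; "ee_rot": TCP orientation; "force": force on the tool from outside, world axes, zero at the start; "moment": the same for the moment, N m; "grip_width": finger opening in mm; "gripper_force": force on a finger pad.
Only numpy, scipy, OpenCV 4.12 (cv2) and the standard library are available. Lean on these libraries where they do the work, as an engineer would, in place of code of your own. Each camera call takes 0.05 s, during which the arm holds its last target. There are 200 camera calls.

TASK

Put the four timber offcuts that lie together at the left of the table away in the offcut rack in order of length, one on each black rubber strip: the longest at the end of the fence that carries the upright dowel, then ever shorter, the shortest at the other end. Lay each one lengthwise along the middle of its strip, on the same face that it lies on now, with its end close up to the fence (less than a finger's breadth away), and let go of it.

Things in the scene. Friction and masses are not known exactly. Their poses are not given: they have to be found in the camera images.
- offcut_long: dark brown timber offcut, the longest and thinnest of the four: 60 mm wide (its x), 160 mm long (its y), 20 mm high (its z), about 100 g, flat sides; loose, lying on the table with its length pointing roughly away from the robot. Origin: centre of its underside
- offcut_square: timber offcut of square section, the second longest: 45 mm wide (its x), 120 mm long (its y), 45 mm high (its z), about 126 g, flat sides; loose, lying on the table with its length pointing roughly away from the robot. Origin: centre of its underside
- offcut_flat: pale, fairly flat timber offcut, the third longest: 60 mm wide (its x), 90 mm long (its y), 30 mm high (its z), about 84 g, flat sides; loose, lying on the table with its length pointing roughly away from the robot. Origin: centre of its underside
- offcut_stub: stubby timber block, the shortest and tallest of the four: 50 mm wide (its x), 70 mm long (its y), 55 mm high (its z), about 100 g, flat sides; loose, lying on the table with its length pointing roughly away from the robot. Origin: centre of its underside
- rack: offcut rack, fixed: plywood board 200 mm (x) by 370 mm (y), 12 mm thick, with a pale wooden fence along its far edge (25 mm thick, its top 36 mm above the table, its face at x = 85 mm, all 370 mm long). Four black rubber strips lie side by side before the fence, at right angles to it, 86 mm apart. x points to the fence, y along the fence to the robot's left; origin: on the table, midway between the two middle strips
- dowel_post: upright round wooden dowel, 20 mm in diameter, 45 mm tall, fixed on top of one end of the fence (either end, at y = +172 or -172 mm of the rack); the other end has only a small flat steel screw head. It marks the end where the longest offcut goes. Origin: centre of its foot
- lane_a: black rubber strip, 165 mm long (x), 62 mm wide (y), 3 mm thick, fixed on the rack; origin: centre of its underside. Its top is 15 mm above the table, its x axis points to the fence, whose face stands 85 mm from the strip's centre along x. The first strip from the rack's left (y = +129 mm of the rack)
- lane_b: black rubber strip, 165 mm long (x), 62 mm wide (y), 3 mm thick, fixed on the rack; origin: centre of its underside. Its top is 15 mm above the table, its x axis points to the fence, whose face stands 85 mm from the strip's centre along x. The second strip from the left (y = +43 mm)
- lane_c: black rubber strip, 165 mm long (x), 62 mm wide (y), 3 mm thick, fixed on the rack; origin: centre of its underside. Its top is 15 mm above the table, its x axis points to the fence, whose face stands 85 mm from the strip's centre along x. The third strip from the left (y = -43 mm)
- lane_d: black rubber strip, 165 mm long (x), 62 mm wide (y), 3 mm thick, fixed on the rack; origin: centre of its underside. Its top is 15 mm above the table, its x axis points to the fence, whose face stands 85 mm from the strip's centre along x. The fourth strip, at the rack's right (y = -129 mm)

How it is judged:
By the outcome, as a careful person would: the job done as asked, in the order asked, and still so for the second after the job is handed in, with the robot touching nothing.
It also fails if it takes over 96 s, if anything falls off the work surface, if the arm or the gripper's body presses on something with over 40 N, if the wrist force passes 120 N, or if a joint passes its speed limit or range.

## Working session

There is one attempt and no reset: what is moved stays moved. The work goes in short steps, Python scripts to look and compute and a tool call to move; the robot and the scene stay as the last step left them, time stands still between calls to the robot, and variables do not carry over. Pictures are saved under pics/ and viewed, at most 14 in all, crops included, and the job is handed in when it is done.

Besides the shell and the picture viewer there is one more tool, called after ">>>" as name(argument=value, ...) on one line, values as JSON. play_rows: Moves the arm, as the interface text tells. Its arguments: {"type":"object","properties":{"linear":{"type":"array","items":{"type":"array","items":{"type":"number"}}},"rotation":{"type":"array","items":{"type":"array","items":{"type":"number"}}},"claw":{"type":"array","items":{"type":"number"}}},"required":["linear","rotation","claw"]}

```bash
mkdir -p pics
python3 - <<'E'
from station import arm, viewer, finder
import cv2,numpy as np
s=arm.sense();print(s)
for c in("side","top"):
    r=viewer.read_camera(c);cv2.imwrite(f"pics/{c}0.png",r["color"][:,:,::-1]);print(c,r["fx"],r["fy"],r["cx"],r["cy"],np.round(r["extrinsics"],4).tolist())
    for t in["offcut_long","offcut_square","offcut_flat","offcut_stub","rack","dowel_post","lane_a"]:
        print(t,[(np.round(d["extent"]).tolist(),round(d["p"],2)) for d in finder.search_frame(c,t)][:5])
E
```

```text
{'clock': 0.0, 'joints': array([ 1.28298231e+00,  3.20304902e-01,  1.56567932e+00,  3.07671150e-05,
        1.25742248e+00, -2.00041315e-02]), 'qd': array([-0.00196487, -0.00030404,  0.0016979 , -0.00016248,  0.00036915,
        0.00039833]), 'effort': array([ 7.12787605e-04, -4.15528321e+01, -2.34148175e+01, -9.25544373e-05,
        8.51792924e-03, -4.98871344e-06]), 'tool_pos': array([152.00449219, 554.01778075, 217.47471428]), 'ee_rot': array([-1.53505830e-04,  1.33509797e-01,  9.91047078e-01, -8.94059390e-04]), 'force': array([-0.38517944,  0.05646277, -0.30217448]), 'moment': array([ 0.06534244,  0.00529508, -0.01292599]), 'gripper_force': 0.0, 'grip_width': 85.40648604792496}
side 571.3974290236333 571.3974290236333 313.96975976338655 239.43546775920805 [[0.8708, -0.4915, -0.0113, -485.4435], [-0.2046, -0.3415, -0.9173, 166.5874], [0.447, 0.8012, -0.3979, 932.4728], [0.0, 0.0, 0.0, 1.0]]
offcut_long [([196.0, 231.0, 273.0, 262.0], 0.86)]
offcut_square [([267.0, 204.0, 324.0, 236.0], 0.67)]
offcut_flat [([176.0, 209.0, 222.0, 229.0], 0.82)]
offcut_stub []
rack [([286.0, 233.0, 4
[... 240 characters left out ...]
556864603618 457.8556864603618 323.69579794803536 239.57166256414877 [[-0.128, -0.9918, 0.0035, 55.9034], [-0.9681, 0.1241, -0.2178, 556.0902], [0.2155, -0.0313, -0.976, 937.2143], [0.0, 0.0, 0.0, 1.0]]
offcut_long [([237.0, 268.0, 268.0, 345.0], 0.86)]
offcut_square [([215.0, 200.0, 242.0, 256.0], 0.91), ([239.0, 268.0, 268.0, 342.0], 0.48)]
offcut_flat [([154.0, 299.0, 191.0, 344.0], 0.93)]
offcut_stub [([144.0, 226.0, 178.0, 262.0], 0.63)]
rack [([297.0, 182.0, 461.0, 268.0], 0.64)]
dowel_post [([297.0, 178.0, 305.0, 188.0], 0.43)]
lane_a [([345.0, 197.0, 373.0, 263.0], 0.84), ([310.0, 198.0, 332.0, 267.0], 0.83), ([381.0, 195.0, 412.0, 267.0], 0.74), ([418.0, 194.0, 447.0, 265.0], 0.68)]
```

View pics/top0.png

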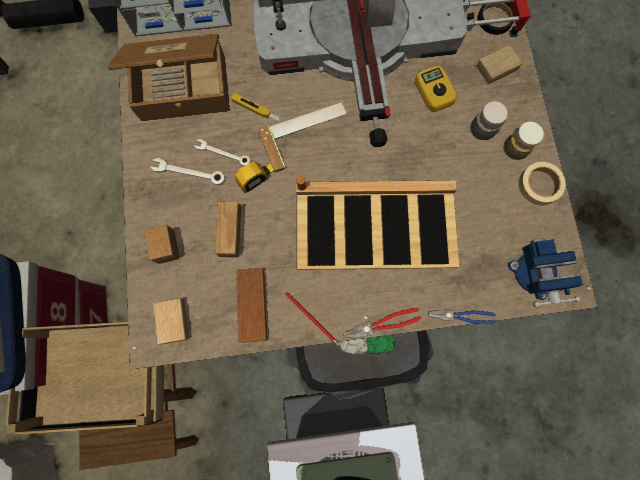

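View pics/side0.png

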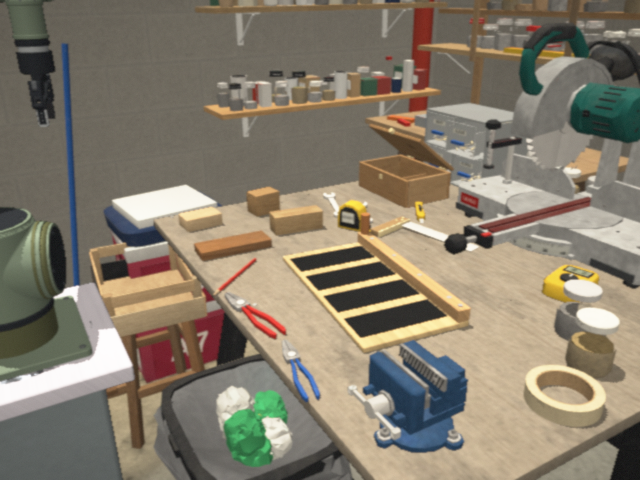

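The dowel is at (301,184) in the top view, the left end of the fence, so lane_a takes the long piece, then square, flat and stub in b, c and d. The offcuts are at top pixels (251,305), (229,229), (171,320) and (161,243). The stub's side box is about (247,188,281,215). Next I fit silhouettes in both views.

```bash
cat > fit.py <<'E'
import cv2,numpy as np
from scipy.optimize import minimize
S=4
def proj(r,P):
    P=np.atleast_2d(P); c=P@r["extrinsics"][:3,:3].T+r["extrinsics"][:3,3]
    return np.c_[r["fx"]*c[:,0]/c[:,2]+r["cx"],r["fy"]*c[:,1]/c[:,2]+r["cy"]]
def back(r,uv,z):
    R=r["extrinsics"][:3,:3];t=r["extrinsics"][:3,3];o=-R.T@t
    d=R.T@np.array([(uv[0]-r["cx"])/r["fx"],(uv[1]-r["cy"])/r["fy"],1]);return o+d*(z-o[2])/d[2]
def place(p,pts):
    x,y,a=p[:3];c,s=np.cos(a),np.sin(a);pts=np.asarray(pts,float)
    return np.c_[x+c*pts[:,0]-s*pts[:,1],y+s*pts[:,0]+c*pts[:,1],pts[:,2]]
def box(w,l,z0,z1):return [(i*w/2,j*l/2,z) for i in(-1,1) for j in(-1,1) for z in(z0,z1)]
def render(r,polys,roi):
    l,t,R,b=roi;m=np.zeros(((b-t)*S,(R-l)*S),np.uint8)
    for q in polys:
        h=cv2.convexHull(((proj(r,q)-[l,t]+.5)*S).astype(np.float32)).astype(np.int32)
        cv2.fillConvexPoly(m,h,255)
    return cv2.resize(m,(R-l,b-t),interpolation=cv2.INTER_AREA)/255.
def grab(img,ext,pad=8,dark=False):
    l,t,R,b=[int(v) for v in ext];roi=(l-pad,t-pad,R+pad,b+pad);l,t,R,b=roi
    im=np.ascontiguousarray(img[t:b,l:R])
    if dark:return roi,(im.max(2)<60).astype(float)
    g=cv2.resize(im,None,fx=3,fy=3,interpolation=cv2.INTER_CUBIC);m=np.zeros(g.shape[:2],np.uint8)
    q=3*(pad-3);cv2.grabCut(g,m,(q,q,g.shape[1]-2*q,g.shape[0]-2*q),np.zeros((1,65)),np.zeros((1,65)),6,cv2.GC_INIT_WITH_RECT)
    return roi,cv2.resize(((m&1)*255).astype(np.uint8),(R-l,b-t),interpolation=cv2.INTER_AREA)/255.
def fit(views,model,p0,step):
    def cost(p):
        e=0
        for r,roi,m in views:
            q=render(r,model(p),roi);e+=1-np.minimum(q,m).sum()/np.maximum(q,m).sum()
        return e
    p=np.array(p0,float)
    for k in range(3):
        sx=np.vstack([p]+[p+np.eye(len(p))[i]*step[i]*(-1)**k for i in range(len(p))])
        o=minimize(cost,p,method="Nelder-Mead",options=dict(initial_simplex=sx,maxiter=300));p=o.x
    return p,o.fun/len(views)
E
cat > m.py <<'E'
from station import viewer
from fit import *
V={c:viewer.read_camera(c) for c in("top","side")}
E={"long":((60,160,20),(237,268,268,345),(196,231,273,262)),"square":((45,120,45),(215,200,242,256),(267,204,324,236)),
"flat":((60,90,30),(154,299,191,344),(176,209,222,229)),"stub":((50,70,55),(144,226,178,262),(247,188,281,215))}
tiles=[]
for n,((w,l,h),a,b) in E.items():
    v=[(V[c],)+grab(V[c]["color"],e) for c,e in(("top",a),("side",b))]
    c0=back(V["top"],((a[0]+a[2])/2,(a[1]+a[3])/2),h/2)
    p,f=fit(v,lambda p:[place(p,box(w,l,0,p[3]))],[c0[0],c0[1],-1.57,h],[15,15,.15,10])
    print(n,np.round(p,3),round(f,3))
    for r,roi,m in v:
        L,T,R,B=roi;o=cv2.resize(r["color"][T:B,L:R,::-1],(190,190));
        cs=cv2.findContours((cv2.resize(m,(190,190))>.5).astype(np.uint8),0,1)[0];cv2.drawContours(o,cs,-1,(0,255,0),1)
        cs=cv2.findContours((cv2.resize(render(r,[place(p,box(w,l,0,p[3]))],roi),(190,190))>.5).astype(np.uint8),0,1)[0];cv2.drawContours(o,cs,-1,(255,0,255),1)
        tiles.append(o)
a,b=(297,182,461,268),(286,233,468,350)
v=[(V[c],)+grab(V[c]["color"],e,4,True) for c,e in(("top",a),("side",b))]
M=lambda p:[place(p,[(i*82.5,y+j*31,p[3]) for i in(-1,1) for j in(-1,1)]) for y in(129,43,-43,-129)]
c0=back(V["top"],(378,231),15)
p,f=fit(v,M,[c0[0],c0[1],-.12,15],[10,10,.1,8]);print("rack",np.round(p,3),round(f,3))
for r,roi,m in v:
    L,T,R,B=roi;o=cv2.resize(r["color"][T:B,L:R,::-1],(380,190))
    for q,col in((m,(0,255,0)),(render(r,M(p),roi),(255,0,255))):
        cv2.drawContours(o,cv2.findContours((cv2.resize(q,(380,190))>.5).astype(np.uint8),0,1)[0],-1,col,1)
    tiles+= [o[:,:190],o[:,190:]]
cv2.imwrite("pics/fit0.png",np.vstack([np.hstack(tiles[i:i+4]) for i in(0,4,8)]))
E
python3 m.py
```

```text
long [443.889 161.231  -1.624  18.726] 0.044
square [617.268 191.208  -1.767  46.05 ] 0.087
flat [430.162 335.065  -1.534  30.073] 0.071
stub [602.27  346.119  -1.446  52.013] 0.05
rack [ 5.78370e+02 -1.41513e+02 -1.13000e-01  1.27360e+01] 0.134
```

View pics/fit0.png

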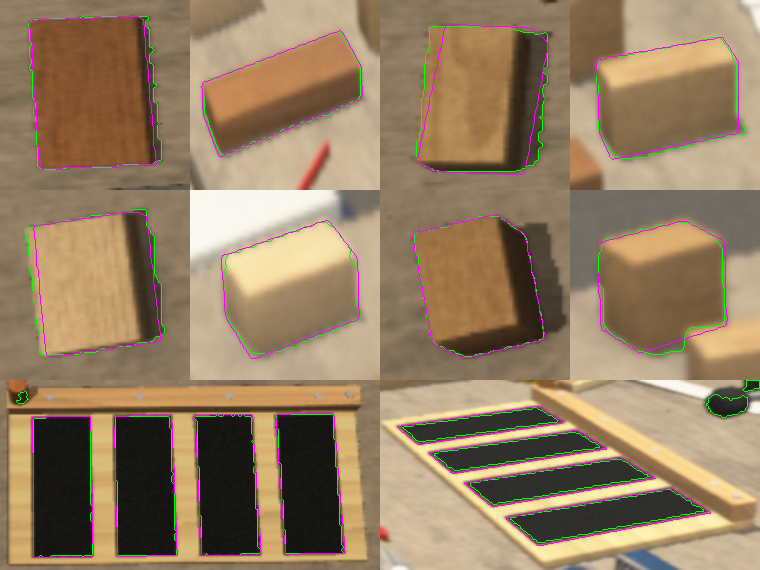

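The overlay matches for long, stub and the rack. In the top view the square's mask (tile at 425–548, 25–170) takes in its shadow. I refit with the bright top faces only.

```bash
cat > m2.py <<'E'
from station import viewer
from fit import *
V={c:viewer.read_camera(c) for c in("top","side")}
E={"long":((60,160,20),(237,268,268,345),(444,161,-1.624)),"square":((45,120,45),(215,200,242,256),(617,191,-1.67)),
"flat":((60,90,30),(154,299,191,344),(430,335,-1.534)),"stub":((50,70,55),(144,226,178,262),(602,346,-1.446))}
tiles=[]
for n,((w,l,h),a,p0) in E.items():
    roi,m=grab(V["top"]["color"],a);L,T,R,B=roi;im=V["top"]["color"][T:B,L:R]
    g=im.max(2);c=np.array(g.shape)//2;ref=np.median(g[c[0]-6:c[0]+6,c[1]-6:c[1]+6])
    k=((m>.5)&(g>.68*ref)).astype(np.uint8)
    nl,lab,st,_=cv2.connectedComponentsWithStats(k);k=(lab==1+np.argmax(st[1:,4])).astype(float)
    M=lambda p:[place(p,[(i*w/2,j*l/2,h) for i in(-1,1) for j in(-1,1)])]
    p,f=fit([(V["top"],roi,k)],M,p0,[8,8,.08]);print(n,np.round(p,3),round(f,3), "deg",round(np.degrees(p[2])%180,1))
    o=cv2.resize(im[:,:,::-1],(190,250))
    for q,col in((k,(0,255,0)),(render(V["top"],M(p),roi),(255,0,255))):
        cv2.drawContours(o,cv2.findContours((cv2.resize(q,(190,250))>.5).astype(np.uint8),0,1)[0],-1,col,1)
    tiles.append(o)
cv2.imwrite("pics/fit1.png",np.hstack(tiles))
E
python3 m2.py
```

```text
long [444.016 162.327  -1.626] 0.026 deg 86.9
square [617.916 196.542  -1.713] 0.045 deg 81.9
flat [430.255 339.915  -1.517] 0.033 deg 93.1
stub [601.813 345.227  -1.447] 0.045 deg 97.1
```

View pics/fit1.png

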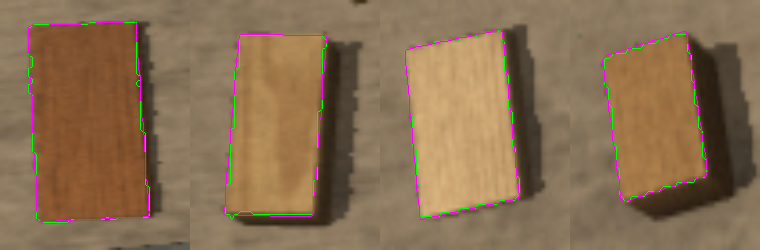

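```bash
cat > go.py <<'E'
import sys,numpy as np
from scipy.spatial.transform import Rotation as Ro
from station import arm
s=arm.sense();q=np.array(s["ee_rot"])[[1,2,3,0]];R=Ro.from_quat(q)
def go(*targets):
    print("t",round(s["clock"],2),"pos",np.round(s["tool_pos"],1),"F",np.round(s["force"],1),"w",round(s["grip_width"],1),"j",np.round(s["joints"],2))
    for x,y,z,h in targets:
        h=np.radians(h);Y=np.array([np.cos(h),np.sin(h),0]);Z=np.array([0,0,-1]);T=Ro.from_matrix(np.c_[np.cross(Y,Z),Y,Z])
        print(np.round(R.inv().apply(np.array([x,y,z])-s["tool_pos"])/1000,4).tolist(),np.round(np.degrees((R.inv()*T).as_rotvec()),2).tolist())
v=list(map(float,sys.argv[1:]));go(*[v[i:i+4] for i in range(0,len(v),4)])
E
python3 go.py 300 360 120 86.9 444 162 90 86.9
```

```text
t 1.0 pos [152.1 554.5 218.3] F [0.2 0.3 0.1] w 85.8 j [ 1.28  0.32  1.56  0.    1.26 -0.02]
[-0.1941, -0.1485, 0.0983] [0.0, -0.0, -12.24]
[-0.3854, -0.3013, 0.1283] [0.0, -0.0, -12.24]
```

>>> play_rows(linear=[[-0.385,-0.301,0.128],[-0.385,-0.301,0.128],[-0.385,-0.301,0.128],[-0.385,-0.301,0.128],[-0.385,-0.301,0.128],[-0.385,-0.301,0.128],[-0.385,-0.301,0.128],[-0.385,-0.301,0.128]], rotation=[[0,0,-12.2],[0,0,-12.2],[0,0,-12.2],[0,0,-12.2],[0,0,-12.2],[0,0,-12.2],[0,0,-12.2],[0,0,-12.2]], claw=[1,1,1,1,1,1,1,1])

```text
clock: 1.67
tool_pos: [345.4, 294.3, 133.7]
ee_rot: [0.0, 0.027, 1.0, 0.0]
force: [-0.1, 0.5, -0.7]
grip_width: 85.5
gripper_force: 0.0
```

```bash
python3 go.py 444 162 90 86.9
```

```text
t 1.67 pos [345.4 294.3 133.7] F [-0.1  0.5 -0.7] w 85.5 j [ 0.68  0.21  1.96  0.    0.98 -0.84]
[-0.1056, -0.1267, 0.0437] [0.04, 0.04, -0.02]
```

>>> play_rows(linear=[[-0.1055,-0.1265,0.044],[-0.1055,-0.1265,0.044],[-0.1055,-0.1265,0.044],[-0.1055,-0.1265,0.044],[-0.1055,-0.1265,0.044],[-0.1055,-0.1265,0.044]], rotation=[[0,0,0],[0,0,0],[0,0,0],[0,0,0],[0,0,0],[0,0,0]], claw=[1,1,1,1,1,1])

```text
clock: 2.17
tool_pos: [443.7, 162.0, 89.3]
ee_rot: [-0.001, 0.03, 1.0, -0.0]
force: [-0.4, 0.5, 0.3]
grip_width: 85.6
gripper_force: 0.0
```

```bash
python3 go.py 444 162 13 86.9
python3 - <<'E'
from station import viewer
import cv2,numpy as np
a=viewer.read_camera("top")["color"][180:360,130:330,::-1];b=viewer.read_camera("side")["color"][150:330,130:330,::-1]
cv2.imwrite("pics/g1.png",cv2.resize(np.hstack([a,b]),(800,360),interpolation=cv2.INTER_CUBIC))
E
```

```text
t 2.17 pos [443.7 162.   89.3] F [-0.4  0.5  0.3] w 85.6 j [ 0.33  0.29  1.98  0.    0.88 -1.19]
[-0.0004, 0.0, 0.0763] [-0.02, -0.06, -0.3]
```

View pics/g1.png

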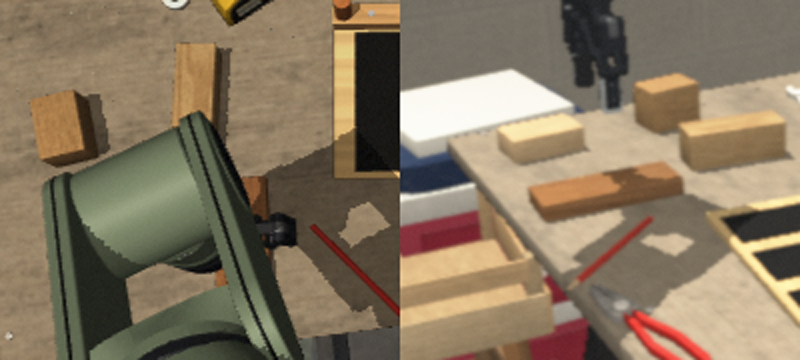

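The top view shows the arm over the long offcut. In the side view the fingertips are at about (235,200), where the TCP should project. Descending.

>>> play_rows(linear=[[0,0,0.04],[0,0,0.06],[0,0,0.0765],[0,0,0.0765]], rotation=[[0,0,0],[0,0,0],[0,0,0],[0,0,0]], claw=[1,1,1,1])

```text
clock: 2.6
tool_pos: [440.0, 164.6, 11.3]
ee_rot: [-0.003, 0.026, 1.0, -0.001]
force: [-1.4, 0.6, -0.8]
grip_width: 85.5
gripper_force: 0.0
```

>>> play_rows(linear=[[0,0,0],[0,0,0],[0,0,0],[0,0,0],[0,0,0],[0,0,0],[0,0,0],[0,0,0]], rotation=[[0,0,0],[0,0,0],[0,0,0],[0,0,0],[0,0,0],[0,0,0],[0,0,0],[0,0,0]], claw=[0.5,0.3,0.3,0.3,0.3,0.3,0.3,0.3])

```text
clock: 3.27
tool_pos: [443.0, 163.7, 13.5]
ee_rot: [0.0, 0.028, 1.0, 0.0]
force: [1.2, -0.8, -0.4]
grip_width: 25.6
gripper_force: 0.0
```

```bash
python3 go.py 444 162 100 86.9
```

```text
t 3.27 pos [443.  163.7  13.5] F [ 1.2 -0.8 -0.4] w 25.6 j [ 0.33  0.4   2.06  0.    0.68 -1.19]
[-0.0011, -0.0016, -0.0865] [0.01, 0.02, -0.06]
```

Run:
```python
from station import viewer
import cv2,numpy as np
a=viewer.read_camera("top")["color"][200:360,170:330,::-1];b=viewer.read_camera("side")["color"][150:310,150:310,::-1]
cv2.imwrite("pics/g2.png",cv2.resize(np.hstack([a,b]),(800,400),interpolation=cv2.INTER_CUBIC))
```

```text
(no output)
```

View pics/g2.png

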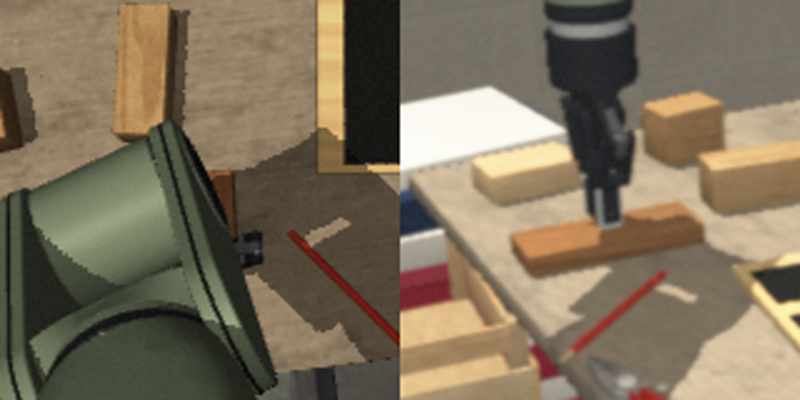

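The side view shows the fingers standing on or just above the board's top near (232,240), so they closed above it. That puts the tips about 20 mm higher than TCP z suggests. I'll measure this by touching the board gently with the fingers as they are.

>>> play_rows(linear=[[0,0,0.001],[0,0,0.002],[0,0,0.003]], rotation=[[0,0,0],[0,0,0],[0,0,0]], claw=[0.3,0.3,0.3])

```text
clock: 3.62
tool_pos: [442.9, 163.7, 10.2]
ee_rot: [-0.0, 0.027, 1.0, 0.0]
force: [0.4, 0.4, -0.1]
grip_width: 25.6
gripper_force: 0.0
```

>>> play_rows(linear=[[0,0,0.001],[0,0,0.002],[0,0,0.003]], rotation=[[0,0,0],[0,0,0],[0,0,0]], claw=[0.3,0.3,0.3])

```text
clock: 3.87
tool_pos: [442.9, 163.7, 7.2]
ee_rot: [-0.0, 0.027, 1.0, 0.0]
force: [0.5, 0.5, 0.4]
grip_width: 25.4
gripper_force: 0.0
```

>>> play_rows(linear=[[0,0,0.001],[0,0,0.002],[0,0,0.003]], rotation=[[0,0,0],[0,0,0],[0,0,0]], claw=[0.3,0.3,0.3])

```text
clock: 4.12
tool_pos: [443.0, 163.8, 6.7]
ee_rot: [0.0, 0.027, 1.0, 0.0]
force: [-7.3, -3.1, 36.9]
grip_width: 25.8
gripper_force: 18.3
```

Run:
```python
from station import viewer
import cv2,numpy as np
b=viewer.read_camera("side")["color"][180:280,180:290,::-1]
cv2.imwrite("pics/g3.png",cv2.resize(b,(660,600),interpolation=cv2.INTER_CUBIC))
```

```text
(no output)
```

View pics/g3.png

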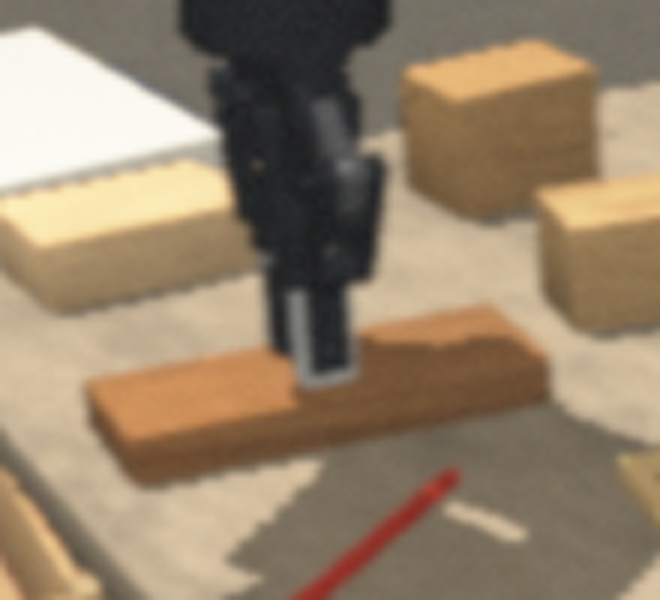

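The side view confirms contact: the foot of the fingers, near (235,244) in full-frame pixels, is on the board's top with 37 N at reported z of about 7. Reported z is therefore about 26 mm low relative to the fingertip geometry, and x/y look right. I lift, open, and go 26 mm deeper.

>>> play_rows(linear=[[0,0,-0.01],[0,0,-0.03],[0,0,-0.04],[0,0,-0.04],[0,0,-0.04],[0,0,-0.04],[0,0,-0.04],[0,0,-0.04]], rotation=[[0,0,0],[0,0,0],[0,0,0],[0,0,0],[0,0,0],[0,0,0],[0,0,0],[0,0,0]], claw=[0.3,0.3,1,1,1,1,1,1])

```text
clock: 4.83
tool_pos: [442.4, 163.6, 43.5]
ee_rot: [-0.001, 0.027, 1.0, -0.0]
force: [0.9, -0.7, 0.5]
grip_width: 85.5
gripper_force: 0.0
```

```bash
sed -i 's/^    for x,y,z,h/    print("real z",round(s["tool_pos"][2]+26,1))\n    for x,y,z,h/; s/np.array(\[x,y,z\])/np.array([x,y,z-26])/' go.py; python3 go.py 444 162 13 86.9
```

```text
t 4.83 pos [442.4 163.6  43.5] F [ 0.9 -0.7  0.5] w 85.5 j [ 0.33  0.35  2.03  0.    0.76 -1.19]
real z 69.5
[-0.0018, -0.0014, 0.0565] [-0.03, -0.09, -0.04]
```

>>> play_rows(linear=[[-0.001,-0.0015,0.02],[-0.002,-0.0015,0.035],[-0.002,-0.0015,0.047],[-0.002,-0.0015,0.056],[-0.002,-0.0015,0.056]], rotation=[[0,0,0],[0,0,0],[0,0,0],[0,0,0],[0,0,0]], claw=[1,1,1,1,1])

```text
clock: 5.25
tool_pos: [443.4, 161.6, -13.5]
ee_rot: [-0.002, 0.027, 1.0, -0.001]
force: [-0.5, 0.1, -0.0]
grip_width: 85.8
gripper_force: 0.0
```

>>> play_rows(linear=[[0,0,0],[0,0,0],[0,0,0],[0,0,0],[0,0,0],[0,0,0],[0,0,0]], rotation=[[0,0,0],[0,0,0],[0,0,0],[0,0,0],[0,0,0],[0,0,0],[0,0,0]], claw=[0.6,0.5,0.5,0.5,0.5,0.5,0.5])

```text
clock: 5.83
tool_pos: [445.6, 162.4, -10.7]
ee_rot: [0.001, 0.027, 1.0, 0.0]
force: [-0.7, 0.4, 6.6]
grip_width: 58.3
gripper_force: 65.0
```

```bash
python3 go.py 444 162 110 86.9
```

```text
t 5.83 pos [445.6 162.4 -10.7] F [-0.7  0.4  6.6] w 58.3 j [ 0.33  0.44  2.08  0.    0.61 -1.19]
real z 15.3
[0.0014, -0.0004, -0.0947] [0.05, 0.11, -0.04]
```

>>> play_rows(linear=[[0,0,-0.02],[0,0,-0.05],[0,0,-0.08],[0,0,-0.095],[0,0,-0.095],[0,0,-0.095]], rotation=[[0,0,0],[0,0,0],[0,0,0],[0,0,0],[0,0,0],[0,0,0]], claw=[0.5,0.5,0.5,0.5,0.5,0.5])

```text
clock: 6.33
tool_pos: [445.0, 162.2, 83.7]
ee_rot: [0.001, 0.027, 1.0, 0.0]
force: [-0.5, 0.3, 0.1]
grip_width: 58.3
gripper_force: 65.0
```

```bash
python3 go.py 592.9 -13.3 110 83.5
```

```text
t 6.33 pos [445.  162.2  83.7] F [-0.5  0.3  0.1] w 58.3 j [ 0.33  0.3   1.98  0.    0.86 -1.19]
real z 109.7
[-0.1573, -0.1671, -0.0001] [0.04, 0.08, 3.36]
```

>>> play_rows(linear=[[-0.02,-0.021,0],[-0.045,-0.048,0],[-0.07,-0.075,0],[-0.095,-0.101,0],[-0.12,-0.128,0],[-0.142,-0.151,0],[-0.157,-0.167,0],[-0.157,-0.167,0]], rotation=[[0,0,0.5],[0,0,1],[0,0,1.5],[0,0,2],[0,0,2.5],[0,0,3],[0,0,3.4],[0,0,3.4]], claw=[0.5,0.5,0.5,0.5,0.5,0.5,0.5,0.5])

```text
clock: 7.0
tool_pos: [594.4, -16.7, 80.9]
ee_rot: [-0.0, 0.059, 0.998, -0.001]
force: [0.2, -0.5, -1.3]
grip_width: 58.4
gripper_force: 64.9
```

```bash
python3 go.py 592.9 -13.3 60 83.5 592.9 -13.3 31 83.5
python3 - <<'E'
from station import viewer
import cv2,numpy as np
a=viewer.read_camera("top")["color"][160:290,270:430,::-1];b=viewer.read_camera("side")["color"][190:320,270:430,::-1]
cv2.imwrite("pics/g4.png",cv2.resize(np.hstack([a,b]),(800,325),interpolation=cv2.INTER_CUBIC))
E
```

```text
t 7.0 pos [594.4 -16.7  80.9] F [ 0.2 -0.5 -1.3] w 58.4 j [-0.05  0.47  1.71 -0.    0.97 -1.5 ]
real z 106.9
[0.0019, 0.0032, 0.0469] [-0.06, -0.03, -0.25]
[0.0018, 0.0032, 0.0759] [-0.06, -0.03, -0.25]
```

View pics/g4.png

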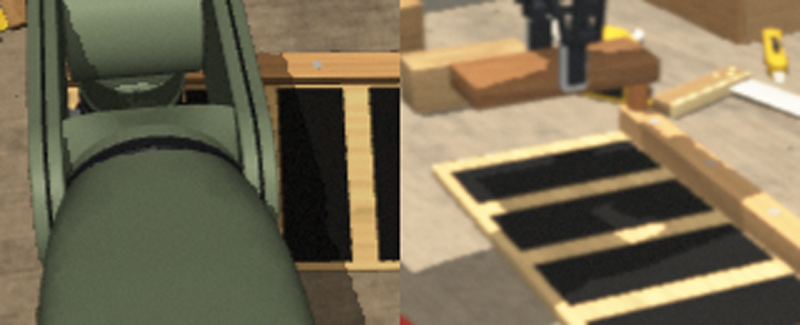

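The side view shows the board held level above lane_a, its end near the dowel at (365,220). I descend to just above the strip and let it settle.

>>> play_rows(linear=[[0.001,0.002,0.02],[0.001,0.002,0.04],[0.001,0.002,0.055],[0.001,0.002,0.06],[0.001,0.002,0.06],[0.001,0.002,0.06]], rotation=[[0,0,0],[0,0,0],[0,0,0],[0,0,0],[0,0,0],[0,0,0]], claw=[0.5,0.5,0.5,0.5,0.5,0.5])

```text
clock: 7.6
tool_pos: [591.2, -10.4, 23.3]
ee_rot: [-0.0, 0.057, 0.998, 0.0]
force: [0.3, 0.8, -1.0]
grip_width: 58.3
gripper_force: 65.0
```

```bash
python3 go.py 592.9 -13.3 31 83.5
cat > see.py <<'E'
# fit a placed/held piece's silhouette in the side view: name heightOfUnderside x y yaw
import sys
from station import viewer,finder
from fit import *
D={"long":(60,160,20),"square":(45,120,45),"flat":(60,90,30),"stub":(50,70,55)}
r={c:viewer.read_camera(c) for c in("side","top")}
for c in r:
    for d in finder.search_frame(c,"offcut_"+sys.argv[1]): print(c,np.round(d["extent"]),round(d["p"],2))
w,l,h=D[sys.argv[1]];z,x,y,a=map(float,sys.argv[2:6])
o=r["side"]["color"].copy()
for col,zz in(((255,0,255),z),):
    q=place((x,y,a),box(w,l,zz,zz+h));cv2.polylines(o,[cv2.convexHull(proj(r["side"],q).astype(np.float32)).astype(np.int32)],True,col,1)
t=r["top"]["color"].copy();cv2.polylines(t,[cv2.convexHull(proj(r["top"],q).astype(np.float32)).astype(np.int32)],True,(255,0,255),1)
cv2.imwrite(sys.argv[6],cv2.resize(np.hstack([o[190:350,270:470],t[160:320,270:470]])[:,:,::-1],(800,320),interpolation=cv2.INTER_CUBIC))
E
python3 see.py long 17 592.9 -13.3 -1.684 pics/s1.png
```

```text
t 7.6 pos [591.2 -10.4  23.3] F [ 0.3  0.8 -1. ] w 58.3 j [-0.04  0.53  1.77  0.    0.84 -1.49]
real z 49.3
[-0.002, -0.0027, 0.0183] [0.01, -0.05, 0.01]
side [289. 227. 373. 264.] 0.77
```

View pics/s1.png

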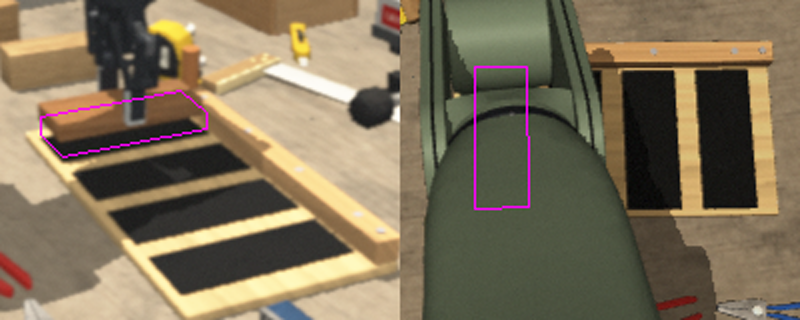

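The side view shows the held board about 18 mm above the magenta target outline over lane_a, in line with it. I lower it.

>>> play_rows(linear=[[-0.002,-0.003,0.006],[-0.002,-0.003,0.012],[-0.002,-0.003,0.015],[-0.002,-0.003,0.017],[-0.002,-0.003,0.018],[-0.002,-0.003,0.018]], rotation=[[0,0,0],[0,0,0],[0,0,0],[0,0,0],[0,0,0],[0,0,0]], claw=[0.5,0.5,0.5,0.5,0.5,0.5])

```text
clock: 8.3
tool_pos: [593.1, -14.4, 4.9]
ee_rot: [-0.0, 0.057, 0.998, 0.0]
force: [0.1, -0.2, -1.2]
grip_width: 58.5
gripper_force: 65.0
```

```bash
python3 go.py 592.9 -13.3 31 83.5
```

```text
t 8.3 pos [593.1 -14.4   4.9] F [ 0.1 -0.2 -1.2] w 58.5 j [-0.04  0.55  1.79  0.    0.8  -1.5 ]
real z 30.9
[0.0003, 0.001, -0.0001] [0.0, -0.05, -0.05]
```

>>> play_rows(linear=[[0,0.001,0.001],[0,0.001,0.002],[0,0.001,0.002]], rotation=[[0,0,0],[0,0,0],[0,0,0]], claw=[0.5,0.5,0.5])

```text
clock: 8.55
tool_pos: [593.7, -13.3, 4.3]
ee_rot: [0.0, 0.057, 0.998, 0.0]
force: [-2.0, -0.2, 3.4]
grip_width: 58.5
gripper_force: 65.5
```

>>> play_rows(linear=[[0,0,0],[0,0,0],[0,0,0],[0,0,0],[0,0,-0.02],[0,0,-0.05],[0,0,-0.09],[0,0,-0.09]], rotation=[[0,0,0],[0,0,0],[0,0,0],[0,0,0],[0,0,0],[0,0,0],[0,0,0],[0,0,0]], claw=[0.78,0.86,0.86,0.86,0.86,0.86,1,1])

```text
clock: 9.22
tool_pos: [598.3, -13.5, 100.5]
ee_rot: [0.007, 0.057, 0.998, 0.0]
force: [1.1, -0.4, 0.6]
grip_width: 85.5
gripper_force: 0.0
```

```bash
python3 go.py 617.9 196.5 120 81.9
```

```text
t 9.22 pos [598.3 -13.5 100.5] F [ 1.1 -0.4  0.6] w 85.5 j [-0.04  0.44  1.69  0.    1.   -1.5 ]
real z 126.5
[0.0045, 0.2109, 0.0067] [0.08, 0.79, 1.56]
```

Next, the square piece.

>>> play_rows(linear=[[0,0.03,0],[0,0.07,0],[0,0.11,0],[0,0.15,0],[0,0.185,0],[0,0.21,0],[0,0.21,0],[0,0.21,0]], rotation=[[0,0,0],[0,0,0.5],[0,0,1],[0,0,1.6],[0,0,1.6],[0,0,1.6],[0,0,1.6],[0,0,1.6]], claw=[1,1,1,1,1,1,1,1])

```text
clock: 9.88
tool_pos: [617.2, 196.5, 92.9]
ee_rot: [-0.0, 0.07, 0.998, -0.0]
force: [-0.6, 0.4, 1.1]
grip_width: 85.6
gripper_force: 0.0
```

```bash
python3 go.py 617.9 196.5 22 81.9; python3 see.py long 15 592.9 -13.3 -1.684 pics/s2.png
```

```text
t 9.88 pos [617.2 196.5  92.9] F [-0.6  0.4  1.1] w 85.6 j [ 0.29  0.53  1.56 -0.    1.05 -1.14]
real z 118.9
[-0.0007, 0.0001, 0.0969] [-0.02, -0.01, 0.11]
side [293. 237. 376. 270.] 0.74
top [308. 195. 335. 268.] 0.96
top [346. 198. 374. 264.] 0.38
```

View pics/s2.png

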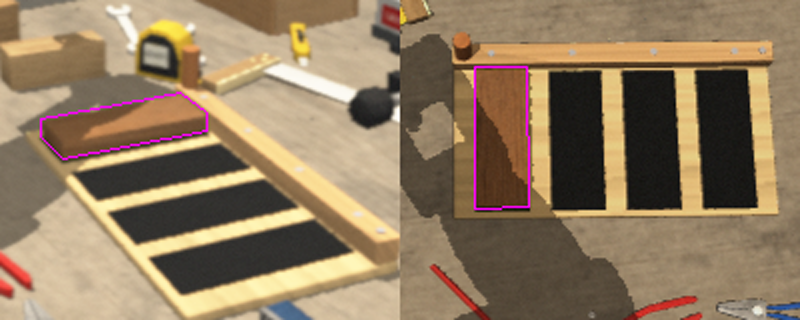

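In both views the long board fills its outline on lane_a, close to the fence. I descend on the square.

>>> play_rows(linear=[[-0.001,0,0.03],[-0.001,0,0.065],[-0.001,0,0.09],[-0.001,0,0.097],[-0.001,0,0.097],[-0.001,0,0.097]], rotation=[[0,0,0],[0,0,0],[0,0,0],[0,0,0],[0,0,0],[0,0,0]], claw=[1,1,1,1,1,1])

```text
clock: 10.58
tool_pos: [619.2, 194.6, -2.7]
ee_rot: [0.001, 0.072, 0.997, 0.0]
force: [0.9, -0.5, 1.0]
grip_width: 85.9
gripper_force: 0.0
```

>>> play_rows(linear=[[0,0,0],[0,0,0],[0,0,0],[0,0,0],[0,0,0],[0,0,0],[0,0,0],[0,0,0]], rotation=[[0,0,0],[0,0,0],[0,0,0],[0,0,0],[0,0,0],[0,0,0],[0,0,0],[0,0,0]], claw=[0.6,0.4,0.35,0.35,0.35,0.35,0.35,0.35])

```text
clock: 11.25
tool_pos: [619.5, 195.5, -1.9]
ee_rot: [0.001, 0.071, 0.997, 0.001]
force: [-0.3, -0.3, 7.2]
grip_width: 44.2
gripper_force: 63.1
```

```bash
python3 go.py 603 -101 130 83.5
```

```text
t 11.25 pos [619.5 195.5  -1.9] F [-0.3 -0.3  7.2] w 44.2 j [ 0.29  0.63  1.65  0.    0.86 -1.14]
real z 24.1
[-0.026, -0.2958, -0.1062] [0.07, 0.16, -1.63]
```

>>> play_rows(linear=[[0,0,-0.02],[0,0,-0.05],[0,0,-0.085],[0,0,-0.106],[-0.002,-0.02,-0.106],[-0.005,-0.05,-0.106],[-0.008,-0.085,-0.106],[-0.01,-0.12,-0.106]], rotation=[[0,0,0],[0,0,0],[0,0,0],[0,0,0],[0,0,0],[0,0,0],[0,0,-0.5],[0,0,-0.8]], claw=[0.35,0.35,0.35,0.35,0.35,0.35,0.35,0.35])

```text
clock: 11.92
tool_pos: [610.8, 74.2, 102.3]
ee_rot: [-0.0, 0.063, 0.998, -0.0]
force: [0.5, 0.5, -1.6]
grip_width: 44.5
gripper_force: 62.3
```

```bash
python3 go.py 604 -101 130 83.5
```

```text
t 11.92 pos [610.8  74.2 102.3] F [ 0.5  0.5 -1.6] w 44.5 j [ 0.1   0.47  1.63 -0.    1.04 -1.34]
real z 128.3
[-0.0153, -0.1747, -0.0017] [-0.0, -0.0, -0.73]
```

>>> play_rows(linear=[[-0.003,-0.035,0],[-0.006,-0.07,0],[-0.01,-0.11,0],[-0.013,-0.145,0],[-0.015,-0.174,0],[-0.015,-0.174,0],[-0.015,-0.174,0],[-0.015,-0.174,0]], rotation=[[0,0,0],[0,0,-0.4],[0,0,-0.7],[0,0,-0.7],[0,0,-0.7],[0,0,-0.7],[0,0,-0.7],[0,0,-0.7]], claw=[0.35,0.35,0.35,0.35,0.35,0.35,0.35,0.35])

```text
clock: 12.58
tool_pos: [603.6, -99.0, 102.1]
ee_rot: [-0.0, 0.058, 0.998, 0.0]
force: [0.2, 0.3, -1.2]
grip_width: 44.2
gripper_force: 62.2
```

```bash
python3 go.py 604 -101 43 83.5
```

```text
t 12.58 pos [603.6 -99.  102.1] F [ 0.2  0.3 -1.2] w 44.2 j [-0.18  0.47  1.64  0.    1.03 -1.64]
real z 128.1
[-0.0007, -0.002, 0.0851] [0.04, -0.04, -0.17]
```

>>> play_rows(linear=[[0,-0.002,0.03],[0,-0.002,0.055],[0,-0.002,0.075],[0,-0.002,0.083],[0,-0.002,0.085],[0,-0.002,0.085],[0,-0.002,0.085]], rotation=[[0,0,0],[0,0,0],[0,0,0],[0,0,0],[0,0,0],[0,0,0],[0,0,0]], claw=[0.35,0.35,0.35,0.35,0.35,0.35,0.35])

```text
clock: 13.17
tool_pos: [604.8, -101.1, 18.6]
ee_rot: [0.001, 0.058, 0.998, -0.0]
force: [0.9, -0.8, -0.9]
grip_width: 44.2
gripper_force: 62.3
```

```bash
python3 go.py 604 -101 39 83.5
```

```text
t 13.17 pos [ 604.8 -101.1   18.6] F [ 0.9 -0.8 -0.9] w 44.2 j [-0.18  0.56  1.73  0.    0.85 -1.64]
real z 44.6
[0.0008, -0.0, 0.0056] [-0.0, 0.14, -0.09]
```

>>> play_rows(linear=[[0.001,0,0.002],[0.001,0,0.004],[0.001,0,0.005],[0.001,0,0.006],[0.001,0,0.006]], rotation=[[0,0,0],[0,0,0],[0,0,0],[0,0,0],[0,0,0]], claw=[0.35,0.35,0.35,0.35,0.35])

```text
clock: 13.58
tool_pos: [603.0, -101.5, 13.1]
ee_rot: [0.001, 0.058, 0.998, 0.0]
force: [-2.9, 0.6, 5.4]
grip_width: 44.4
gripper_force: 63.1
```

>>> play_rows(linear=[[0,0,0],[0,0,0],[0,0,0],[0,0,0],[0,0,-0.02],[0,0,-0.05],[0,0,-0.09],[0,0,-0.1]], rotation=[[0,0,0],[0,0,0],[0,0,0],[0,0,0],[0,0,0],[0,0,0],[0,0,0],[0,0,0]], claw=[0.6,0.73,0.73,0.73,0.73,0.73,0.73,1])

```text
clock: 14.25
tool_pos: [605.9, -102.0, 117.1]
ee_rot: [0.005, 0.058, 0.998, -0.001]
force: [1.1, 0.4, 0.1]
grip_width: 72.5
gripper_force: 0.0
```

```bash
python3 go.py 430.3 339.9 110 93.1
```

```text
t 14.25 pos [ 605.9 -102.   117.1] F [1.1 0.4 0.1] w 72.5 j [-0.19  0.45  1.62  0.    1.05 -1.64]
real z 143.1
[0.2259, 0.4187, 0.0306] [-0.08, 0.56, -9.74]
```

>>> play_rows(linear=[[0.019,0.035,0],[0.038,0.07,0],[0.057,0.105,0],[0.076,0.14,0],[0.095,0.175,0],[0.114,0.21,0],[0.133,0.245,0],[0.152,0.28,0]], rotation=[[0,0,-1],[0,0,-2],[0,0,-4],[0,0,-6],[0,0,-8],[0,0,-9.7],[0,0,-9.7],[0,0,-9.7]], claw=[1,1,1,1,1,1,1,1])

```text
clock: 14.92
tool_pos: [483.2, 195.9, 111.4]
ee_rot: [0.0, -0.027, 1.0, 0.0]
force: [1.2, -0.1, 0.5]
grip_width: 85.3
gripper_force: 0.0
```

```bash
python3 go.py 430.3 339.9 100 93.1
```

```text
t 14.92 pos [483.2 195.9 111.4] F [ 1.2 -0.1  0.5] w 85.3 j [ 0.36  0.33  1.84  0.    0.97 -1.26]
real z 137.4
[0.0451, 0.1466, 0.0374] [0.01, 0.02, -0.06]
```

>>> play_rows(linear=[[0.011,0.036,0.005],[0.022,0.072,0.015],[0.033,0.108,0.025],[0.045,0.146,0.037],[0.045,0.146,0.037],[0.045,0.146,0.037],[0.045,0.146,0.037]], rotation=[[0,0,0],[0,0,0],[0,0,0],[0,0,0],[0,0,0],[0,0,0],[0,0,0]], claw=[1,1,1,1,1,1,1])

```text
clock: 15.5
tool_pos: [431.3, 337.4, 74.2]
ee_rot: [-0.0, -0.027, 1.0, -0.0]
force: [-0.4, 0.1, -0.1]
grip_width: 85.1
gripper_force: 0.0
```

```bash
python3 go.py 430.3 339.9 16 93.1; python3 see.py square 15 603.1 -101.1 -1.684 pics/s3.png
```

```text
t 15.5 pos [431.3 337.4  74.2] F [-0.4  0.1 -0.1] w 85.1 j [ 0.64  0.41  1.83 -0.    0.9  -0.98]
real z 100.2
[0.0009, 0.0026, 0.0842] [-0.03, -0.01, 0.0]
side [325. 243. 396. 284.] 0.66
side [322. 277. 416. 312.] 0.63
top [346. 186. 370. 245.] 0.66
top [141. 225. 179. 264.] 0.5
```

View pics/s3.png

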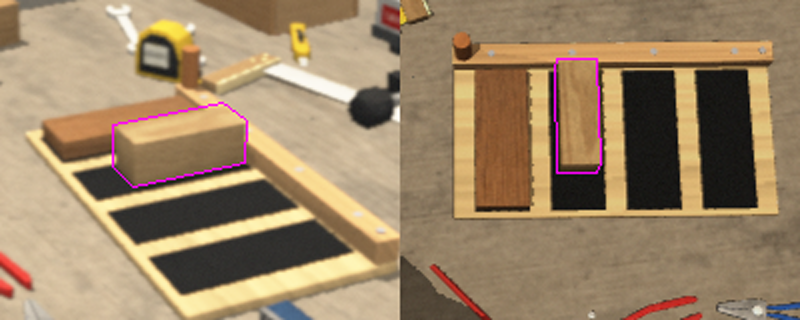

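The square fills its outline on lane_b in both views, up against the fence. Next, the flat.

>>> play_rows(linear=[[0.001,0.002,0.03],[0.001,0.002,0.055],[0.001,0.002,0.075],[0.001,0.002,0.084],[0.001,0.002,0.084],[0.001,0.002,0.084]], rotation=[[0,0,0],[0,0,0],[0,0,0],[0,0,0],[0,0,0],[0,0,0]], claw=[1,1,1,1,1,1])

```text
clock: 16.2
tool_pos: [430.9, 339.4, -9.2]
ee_rot: [0.0, -0.026, 1.0, 0.0]
force: [0.4, -0.6, -0.7]
grip_width: 85.2
gripper_force: 0.0
```

>>> play_rows(linear=[[0,0,0],[0,0,0],[0,0,0],[0,0,0],[0,0,0],[0,0,0],[0,0,0]], rotation=[[0,0,0],[0,0,0],[0,0,0],[0,0,0],[0,0,0],[0,0,0],[0,0,0]], claw=[0.6,0.5,0.5,0.5,0.5,0.5,0.5])

```text
clock: 16.78
tool_pos: [431.4, 340.4, -7.9]
ee_rot: [0.001, -0.027, 1.0, 0.001]
force: [0.7, -0.7, 6.8]
grip_width: 58.8
gripper_force: 66.2
```

```bash
python3 go.py 430.3 339.9 125 93.1
```

```text
t 16.78 pos [431.4 340.4  -7.9] F [ 0.7 -0.7  6.8] w 58.8 j [ 0.65  0.52  1.91 -0.    0.71 -0.98]
real z 18.1
[0.0008, -0.0002, -0.1069] [0.11, 0.17, -0.04]
```

>>> play_rows(linear=[[0,0,-0.02],[0,0,-0.05],[0,0,-0.085],[0,0,-0.107],[0,0,-0.107],[0,0,-0.107]], rotation=[[0,0,0],[0,0,0],[0,0,0],[0,0,0],[0,0,0],[0,0,0]], claw=[0.5,0.5,0.5,0.5,0.5,0.5])

```text
clock: 17.28
tool_pos: [430.8, 340.1, 98.9]
ee_rot: [0.001, -0.027, 1.0, 0.001]
force: [-0.0, -0.6, -1.9]
grip_width: 59.1
gripper_force: 65.4
```

```bash
python3 go.py 609.3 -188 135 83.5
```

```text
t 17.28 pos [430.8 340.1  98.9] F [-0.  -0.6 -1.9] w 59.1 j [ 0.65  0.38  1.8   0.    0.96 -0.98]
real z 124.9
[-0.15, -0.5368, -0.0107] [0.13, 0.16, 9.56]
```

>>> play_rows(linear=[[-0.007,-0.025,-0.002],[-0.017,-0.06,-0.004],[-0.028,-0.1,-0.006],[-0.039,-0.138,-0.008],[-0.05,-0.176,-0.01],[-0.06,-0.214,-0.01],[-0.071,-0.252,-0.01],[-0.082,-0.29,-0.01]], rotation=[[0,0,1],[0,0,2],[0,0,3],[0,0,4],[0,0,5],[0,0,6],[0,0,7],[0,0,8]], claw=[0.5,0.5,0.5,0.5,0.5,0.5,0.5,0.5])

```text
clock: 17.95
tool_pos: [526.5, 52.4, 105.7]
ee_rot: [-0.002, 0.044, 0.999, -0.0]
force: [1.1, 0.1, -1.0]
grip_width: 58.7
gripper_force: 65.3
```

```bash
python3 go.py 609.3 -188 135 83.5
```

```text
t 17.95 pos [526.5  52.4 105.7] F [ 1.1  0.1 -1. ] w 58.7 j [ 0.08  0.35  1.83  0.    0.96 -1.41]
real z 131.7
[-0.1034, -0.2323, -0.0036] [-0.03, -0.2, 1.51]
```

>>> play_rows(linear=[[-0.016,-0.036,-0.003],[-0.032,-0.072,-0.003],[-0.048,-0.108,-0.003],[-0.064,-0.144,-0.003],[-0.08,-0.18,-0.003],[-0.095,-0.213,-0.003],[-0.103,-0.232,-0.003],[-0.103,-0.232,-0.003]], rotation=[[0,0,0.5],[0,0,1],[0,0,1.5],[0,0,1.5],[0,0,1.5],[0,0,1.5],[0,0,1.5],[0,0,1.5]], claw=[0.5,0.5,0.5,0.5,0.5,0.5,0.5,0.5])

```text
clock: 18.62
tool_pos: [610.4, -189.9, 107.8]
ee_rot: [-0.001, 0.058, 0.998, -0.0]
force: [0.6, 0.8, -1.2]
grip_width: 58.8
gripper_force: 65.3
```

>>> play_rows(linear=[[0,0,0],[0,0,0]], rotation=[[0,0,0],[0,0,0]], claw=[0.5,0.5])

```text
clock: 18.78
tool_pos: [609.0, -184.7, 108.7]
ee_rot: [-0.002, 0.056, 0.998, 0.001]
force: [-0.3, 0.1, -0.7]
grip_width: 58.8
gripper_force: 65.3
```

```bash
python3 go.py 609.3 -188 38 83.5
```

```text
t 18.78 pos [ 609.  -184.7  108.7] F [-0.3  0.1 -0.7] w 58.8 j [-0.31  0.5   1.57  0.    1.08 -1.77]
real z 134.7
[-0.001, -0.0034, 0.0967] [0.07, -0.21, 0.06]
```

>>> play_rows(linear=[[0,-0.001,0.03],[0,-0.001,0.06],[0,-0.001,0.08],[0,-0.001,0.092],[0,-0.001,0.096],[0,-0.001,0.096],[0,-0.001,0.096],[0,-0.001,0.096]], rotation=[[0,0,0],[0,0,0],[0,0,0],[0,0,0],[0,0,0],[0,0,0],[0,0,0],[0,0,0]], claw=[0.5,0.5,0.5,0.5,0.5,0.5,0.5,0.5])

```text
clock: 19.45
tool_pos: [611.3, -186.7, 15.9]
ee_rot: [0.001, 0.056, 0.998, -0.0]
force: [-0.0, -0.4, -0.5]
grip_width: 58.9
gripper_force: 65.4
```

```bash
python3 go.py 609.3 -188 32 83.5
```

```text
t 19.45 pos [ 611.3 -186.7   15.9] F [-0.  -0.4 -0.5] w 58.9 j [-0.31  0.59  1.66  0.    0.88 -1.77]
real z 41.9
[0.0019, -0.0015, 0.0099] [-0.03, 0.17, 0.08]
```

>>> play_rows(linear=[[0.002,-0.001,0.003],[0.002,-0.001,0.006],[0.002,-0.001,0.008],[0.002,-0.001,0.009],[0.002,-0.001,0.01],[0.002,-0.001,0.01]], rotation=[[0,0,0],[0,0,0],[0,0,0],[0,0,0],[0,0,0],[0,0,0]], claw=[0.5,0.5,0.5,0.5,0.5,0.5])

```text
clock: 19.95
tool_pos: [608.0, -187.5, 7.1]
ee_rot: [0.0, 0.056, 0.998, -0.0]
force: [-5.4, 0.7, 13.8]
grip_width: 58.8
gripper_force: 67.1
```

Contact; release.

>>> play_rows(linear=[[0,0,-0.001],[0,0,-0.001],[0,0,-0.001],[0,0,-0.001],[0,0,-0.02],[0,0,-0.05],[0,0,-0.09],[0,0,-0.11]], rotation=[[0,0,0],[0,0,0],[0,0,0],[0,0,0],[0,0,0],[0,0,0],[0,0,0],[0,0,0]], claw=[0.78,0.86,0.86,0.86,0.86,0.86,1,1])

```text
clock: 20.62
tool_pos: [609.7, -187.9, 118.0]
ee_rot: [0.002, 0.056, 0.998, -0.001]
force: [1.4, 0.1, 1.0]
grip_width: 85.6
gripper_force: 0.0
```

```bash
python3 go.py 601.8 345.2 130 97.1
```

```text
t 20.62 pos [ 609.7 -187.9  118. ] F [1.4 0.1 1. ] w 85.6 j [-0.32  0.49  1.56  0.    1.09 -1.78]
real z 144.0
[0.0678, 0.5289, 0.0132] [-0.09, 0.27, -13.55]
```

>>> play_rows(linear=[[0.005,0.035,0],[0.01,0.075,0],[0.015,0.115,0],[0.02,0.155,0],[0.025,0.195,0],[0.03,0.235,0],[0.035,0.275,0],[0.04,0.315,0]], rotation=[[0,0,-2],[0,0,-4],[0,0,-6],[0,0,-8],[0,0,-10],[0,0,-12],[0,0,-13.5],[0,0,-13.5]], claw=[1,1,1,1,1,1,1,1])

```text
clock: 21.28
tool_pos: [603.2, 132.0, 114.0]
ee_rot: [-0.0, -0.062, 0.998, -0.0]
force: [1.0, 0.8, 0.8]
grip_width: 85.1
gripper_force: 0.0
```

```bash
python3 go.py 601.8 345.2 130 97.1
```

```text
t 21.28 pos [603.2 132.  114. ] F [1.  0.8 0.8] w 85.1 j [ 0.2   0.46  1.61  0.    1.07 -1.5 ]
real z 140.0
[-0.025, 0.2117, 0.01] [0.0, -0.03, 0.01]
```

>>> play_rows(linear=[[-0.005,0.04,0.004],[-0.01,0.08,0.008],[-0.015,0.12,0.01],[-0.02,0.16,0.01],[-0.024,0.195,0.01],[-0.025,0.211,0.01],[-0.025,0.211,0.01],[-0.025,0.211,0.01]], rotation=[[0,0,0],[0,0,0],[0,0,0],[0,0,0],[0,0,0],[0,0,0],[0,0,0],[0,0,0]], claw=[1,1,1,1,1,1,1,1])

```text
clock: 21.95
tool_pos: [602.1, 342.6, 103.6]
ee_rot: [-0.001, -0.062, 0.998, -0.001]
force: [0.3, -1.2, -0.3]
grip_width: 85.3
gripper_force: 0.0
```

```bash
python3 go.py 601.8 345.2 28 97.1; python3 see.py flat 15 608.3 -188.1 -1.684 pics/s4.png
```

```text
t 21.95 pos [602.1 342.6 103.6] F [ 0.3 -1.2 -0.3] w 85.3 j [ 0.5   0.58  1.42 -0.    1.14 -1.19]
real z 129.6
[-0.0001, 0.0027, 0.1016] [-0.07, -0.06, 0.05]
side [358. 265. 419. 299.] 0.68
top [380. 192. 410. 233.] 0.57
```

View pics/s4.png

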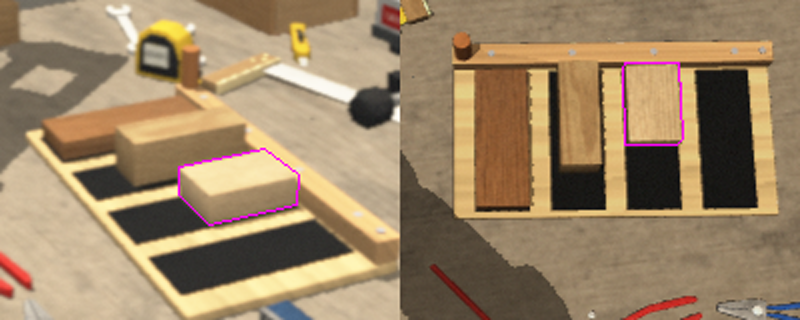

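The flat fills its outline on lane_c in both views. Next, the stub.

>>> play_rows(linear=[[0,0.001,0.03],[0,0.001,0.065],[0,0.001,0.092],[0,0.001,0.101],[0,0.001,0.101],[0,0.001,0.101]], rotation=[[0,0,0],[0,0,0],[0,0,0],[0,0,0],[0,0,0],[0,0,0]], claw=[1,1,1,1,1,1])

```text
clock: 22.65
tool_pos: [603.2, 343.1, 4.2]
ee_rot: [0.0, -0.061, 0.998, 0.0]
force: [0.3, 0.0, -0.2]
grip_width: 85.3
gripper_force: 0.0
```

>>> play_rows(linear=[[0,0,0],[0,0,0],[0,0,0],[0,0,0],[0,0,0],[0,0,0],[0,0,0]], rotation=[[0,0,0],[0,0,0],[0,0,0],[0,0,0],[0,0,0],[0,0,0],[0,0,0]], claw=[0.6,0.45,0.4,0.4,0.4,0.4,0.4])

```text
clock: 23.23
tool_pos: [603.6, 344.3, 5.5]
ee_rot: [0.002, -0.062, 0.998, 0.001]
force: [0.3, -1.2, 6.6]
grip_width: 49.4
gripper_force: 63.3
```

```bash
python3 go.py 601.8 345.2 140 97.1
```

```text
t 23.23 pos [603.6 344.3   5.5] F [ 0.3 -1.2  6.6] w 49.4 j [ 0.5   0.68  1.52  0.    0.94 -1.19]
real z 31.5
[0.0013, 0.0012, -0.1085] [0.08, 0.2, -0.04]
```

>>> play_rows(linear=[[0,0,-0.02],[0,0,-0.05],[0,0,-0.085],[0,0,-0.11],[0,0,-0.11],[0,0,-0.11]], rotation=[[0,0,0],[0,0,0],[0,0,0],[0,0,0],[0,0,0],[0,0,0]], claw=[0.4,0.4,0.4,0.4,0.4,0.4])

```text
clock: 23.73
tool_pos: [603.1, 344.0, 115.3]
ee_rot: [0.002, -0.062, 0.998, 0.001]
force: [-0.3, -0.6, -1.2]
grip_width: 49.4
gripper_force: 62.6
```

```bash
python3 go.py 610 -275 145 83.5
```

```text
t 23.73 pos [603.1 344.  115.3] F [-0.3 -0.6 -1.2] w 49.4 j [ 0.5   0.57  1.41  0.    1.15 -1.19]
real z 141.3
[0.0692, -0.6152, -0.0048] [0.1, 0.19, 13.57]
```

>>> play_rows(linear=[[0.003,-0.025,-0.003],[0.007,-0.06,-0.005],[0.011,-0.1,-0.005],[0.016,-0.14,-0.005],[0.02,-0.18,-0.005],[0.025,-0.22,-0.005],[0.029,-0.26,-0.005],[0.034,-0.3,-0.005]], rotation=[[0,0,1],[0,0,2],[0,0,3],[0,0,4],[0,0,5],[0,0,6],[0,0,7],[0,0,8]], claw=[0.4,0.4,0.4,0.4,0.4,0.4,0.4,0.4])

```text
clock: 24.4
tool_pos: [603.8, 39.8, 116.2]
ee_rot: [-0.002, 0.008, 1.0, -0.0]
force: [1.4, 0.5, -0.9]
grip_width: 49.5
gripper_force: 62.6
```

```bash
python3 go.py 610 -275 145 83.5
```

```text
t 24.4 pos [603.8  39.8 116.2] F [ 1.4  0.5 -0.9] w 49.5 j [ 0.05  0.45  1.64  0.    1.06 -1.51]
real z 142.2
[-0.0115, -0.3147, -0.0027] [-0.02, -0.23, 5.53]
```

>>> play_rows(linear=[[-0.001,-0.04,-0.003],[-0.003,-0.08,-0.003],[-0.004,-0.12,-0.003],[-0.006,-0.16,-0.003],[-0.007,-0.2,-0.003],[-0.009,-0.24,-0.003],[-0.01,-0.275,-0.003],[-0.0115,-0.3,-0.003]], rotation=[[0,0,1],[0,0,2],[0,0,3],[0,0,4],[0,0,5],[0,0,5.5],[0,0,5.5],[0,0,5.5]], claw=[0.4,0.4,0.4,0.4,0.4,0.4,0.4,0.4])

```text
clock: 25.07
tool_pos: [610.3, -261.4, 118.8]
ee_rot: [-0.002, 0.057, 0.998, 0.0]
force: [0.8, -0.1, -0.7]
grip_width: 49.2
gripper_force: 62.6
```

>>> play_rows(linear=[[0,-0.01,0],[0,-0.014,0],[0,-0.0145,0],[0,-0.0145,0],[0,-0.0145,0]], rotation=[[0,0,0],[0,0,0],[0,0,0],[0,0,0],[0,0,0]], claw=[0.4,0.4,0.4,0.4,0.4])

```text
clock: 25.48
tool_pos: [610.4, -271.1, 121.0]
ee_rot: [-0.0, 0.055, 0.998, 0.0]
force: [-0.5, 0.7, -0.8]
grip_width: 49.3
gripper_force: 62.7
```

```bash
python3 go.py 610 -275 52 83.5
```

```text
t 25.48 pos [ 610.4 -271.1  121. ] F [-0.5  0.7 -0.8] w 49.3 j [-0.44  0.53  1.47  0.    1.14 -1.9 ]
real z 147.0
[-0.0001, -0.004, 0.095] [0.05, -0.06, 0.15]
```

>>> play_rows(linear=[[0,-0.002,0.03],[0,-0.002,0.06],[0,-0.002,0.08],[0,-0.002,0.09],[0,-0.002,0.094],[0,-0.002,0.094],[0,-0.002,0.094],[0,-0.002,0.094]], rotation=[[0,0,0],[0,0,0],[0,0,0],[0,0,0],[0,0,0],[0,0,0],[0,0,0],[0,0,0]], claw=[0.4,0.4,0.4,0.4,0.4,0.4,0.4,0.4])

```text
clock: 26.15
tool_pos: [611.4, -275.1, 29.1]
ee_rot: [0.002, 0.056, 0.998, -0.001]
force: [-0.8, 0.3, -0.9]
grip_width: 49.3
gripper_force: 62.7
```

```bash
python3 go.py 610 -275 46 83.5
```

```text
t 26.15 pos [ 611.4 -275.1   29.1] F [-0.8  0.3 -0.9] w 49.3 j [-0.44  0.62  1.57  0.    0.95 -1.9 ]
real z 55.1
[0.0014, -0.0, 0.0091] [-0.05, 0.18, 0.08]
```

>>> play_rows(linear=[[0.001,0,0.003],[0.001,0,0.006],[0.001,0,0.008],[0.001,0,0.009],[0.001,0,0.009],[0.001,0,0.009]], rotation=[[0,0,0],[0,0,0],[0,0,0],[0,0,0],[0,0,0],[0,0,0]], claw=[0.4,0.4,0.4,0.4,0.4,0.4])

```text
clock: 26.65
tool_pos: [609.4, -274.9, 20.5]
ee_rot: [0.001, 0.056, 0.998, -0.0]
force: [-3.1, 1.2, 8.2]
grip_width: 49.3
gripper_force: 63.7
```

>>> play_rows(linear=[[0,0,0],[0,0,0],[0,0,0],[0,0,0],[0,0,-0.02],[0,0,-0.05],[0,0,-0.09],[0,0,-0.13]], rotation=[[0,0,0],[0,0,0],[0,0,0],[0,0,0],[0,0,0],[0,0,0],[0,0,0],[0,0,0]], claw=[0.65,0.78,0.78,0.78,0.78,0.78,0.78,0.78])

```text
clock: 27.32
tool_pos: [608.5, -274.4, 148.4]
ee_rot: [-0.001, 0.056, 0.998, 0.001]
force: [0.6, -0.5, 0.2]
grip_width: 66.7
gripper_force: 0.0
```

>>> play_rows(linear=[[0.02,0.03,0],[0.04,0.06,0],[0.06,0.1,0],[0.08,0.14,0],[0.1,0.18,0],[0.12,0.22,0],[0.14,0.26,0],[0.15,0.3,0]], rotation=[[0,0,0],[0,0,0],[0,0,0],[0,0,0],[0,0,0],[0,0,0],[0,0,0],[0,0,0]], claw=[0.78,0.78,0.78,0.78,0.78,0.78,0.78,0.78])

```text
clock: 27.98
tool_pos: [494.6, 27.2, 148.3]
ee_rot: [-0.001, 0.057, 0.998, -0.0]
force: [1.0, 0.6, 0.2]
grip_width: 66.5
gripper_force: 0.0
```

>>> play_rows(linear=[[0,0.03,0],[0,0.07,0],[0,0.11,0],[0,0.15,0],[0,0.19,0],[0,0.22,0],[0,0.22,0],[0,0.22,0]], rotation=[[0,0,0],[0,0,0],[0,0,0],[0,0,0],[0,0,0],[0,0,0],[0,0,0],[0,0,0]], claw=[0.78,0.78,0.78,0.78,0.78,0.78,0.78,0.78])

```text
clock: 28.65
tool_pos: [521.1, 245.8, 147.8]
ee_rot: [-0.0, 0.055, 0.999, -0.0]
force: [0.0, 0.3, -0.1]
grip_width: 66.1
gripper_force: 0.0
```

```bash
python3 see.py stub 15 608.5 -274.8 -1.684 pics/s5.png
```

```text
side [392. 274. 446. 320.] 0.96
top [417. 187. 450. 224.] 0.98
```

View pics/s5.png

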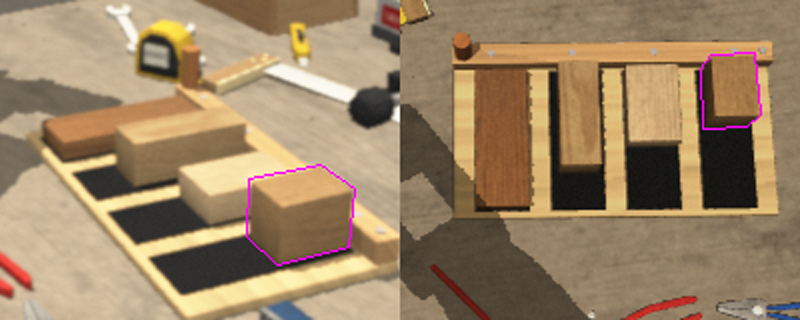

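All four lie on their strips in the right order within about 2 mm of plan: long, square, flat, stub from the dowel. The stub fills its outline on lane_d.

```bash
python3 -c "from station import order;print(order.job_done())"
```

```text
the job is handed in; nothing more can be done
None
```

All four offcuts are on their strips, longest at the dowel end down to the shortest, each about 5 mm from the fence by the camera overlays and let go; the job is handed in, and no verdict was shown.

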